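# Rock the pendulum angle gauge on the uneven block to its mark and hold

## Task

Lift the pendulum angle gauge by the tab on its top and stand it level, dial upright, with the middle of its shoe across the tall rounded crest of the uneven steel block, and let it rest there a moment. Then, keeping hold of it, rock it over on the crest until its swinging pointer settles on the mark tab at the dial's rim, and finish while still holding it there, steady and with the middle of the shoe touching the crest. Leave the jar, beaker, carton and brush where they are.

Things in the scene. Friction and masses are not known exactly. Their poses are not given: they have to be found in the camera images.
- gauge_grip (a point): Centre of the black grip tab on top of the loose angle gauge (0.3 to 0.5 kg), 152 above the shoe's underside. Tab: 16 thick (x), 36 wide (y); its top 17 above this point, its foot 13 below. x is the way the dial faces, y runs along the shoe, z is up through the tab. It starts standing upright on its shoe on the bench.
- gauge_shoe (a point): Middle of the flat underside of the gauge's shoe; same axes as gauge_grip. This point belongs on the crest.
- crest (a point): Top middle of the tall rounded crest of the uneven dark steel block. The crest is a level bar of radius 12 running along this frame's x, 50 long, its top 50 above the bench. The gauge stands across the crest when its x is parallel to this x (dial upright, shoe along y); it then rocks about the crest's x.
- pointer (a joint): Angle (rad) of the pendulum pointer about the gauge's +x axis, measured in the gauge: 0 = pointing straight at the shoe; positive = swung towards the gauge's +y end. The pointer is a lightly damped pendulum that always settles plumb in about 2 s, so tipping the gauge's +y end down by an angle makes it settle at plus that angle.
- mark (a joint): Angle (rad) of the mark about the same axis, same zero and sign. The mark is a dark steel tab, 10 wide with a point towards the dial's centre, inside the dial's lower rim; set differently each time between 0.16 and 0.46 (towards the gauge's +y end, which is the end that must go down). It is stiff and does not move in the job.
- pointer_tip (a point): Tip of the thin black pointer with a round brass bob, 49 from the dial's centre.
- mark_tip (a point): Point of the mark tab, also 49 from the dial's centre: the pointer is on the mark when these two points meet.
- stud: The uneven dark steel block, fixed to the bench; origin at the centre of its underside, axes as crest. Foot 70 (x) by 120 (y) by 18 high, the tall crest across its middle, a lower hump (top 28 high) 42 to the -y side and two small bumps (24 high) to the +y side.
- jar: Bystander: amber jar, diameter 50, 60 high; origin at the underside.
- beaker: Bystander: white ceramic cup, rim diameter 60, 70 high; origin at the underside.
- carton: Bystander: small cardboard box 70 by 100 by 50 high; origin at the underside.
- brush: Bystander: brush lying on the bench along its own x; origin at the underside.
- gauge: The gauge; origin at the middle of the shoe's underside, axes as gauge_grip. Aluminium shoe 36 (x) by 120 (y) by 10 (z), on it an upright round dial case of diameter 128, 24 thick, its centre 74 above the underside; white open dial face set 9 back inside the rim, with the pointer before it.
Mind the look-alikes: they are no part of the job. What is meant by the gauge is not orange, and is the larger of those in its own colour.

How it is judged (in metres and radians):
On the way, in this order (a step that is already met when the one before it is completed fails the run):
1. the gauge is lifted clear of the bench (height (world z) of gauge_shoe above 0.04 m and contact force between the fingers and gauge above 1 N and contact force between gauge and stud below 0.05 N), for 0.1 s.
2. it stands level on the crest, the pointer off the mark (contact force between gauge and stud above 0.3 N and distance between gauge_shoe and crest below 0.02 m and angle between gauge_shoe's own z axis and vertical below 0.12 rad and distance between pointer_tip and mark_tip above 0.003 m), for 0.2 s.
3. rocked on the crest until the pointer is on the mark (contact force between gauge and stud above 0.3 N and distance between gauge_shoe and crest below 0.02 m and distance between pointer_tip and mark_tip below 0.003 m), for 0.2 s.
At the end, for the whole second after the job is handed in: Through the last second the pointer tip is within 3 mm of the mark's point and at rest, the gauge is steady and still held by the fingers, the middle of its shoe is within 20 mm of the top of the crest and the shoe presses on the block, and the dial is upright within 0.2 rad (all of step 3 and velocity of joint pointer between -0.4 and 0.4 rad/s and angular speed of gauge below 0.2 rad/s and contact force between the fingers and gauge above 1 N and angle between gauge_shoe's own x axis and vertical between 1.37 and 1.77 rad); the arm keeps its last pose, push and grip.
It fails at once if a bystander is disturbed by more than 20 mm (distance of any of jar, beaker, carton, brush from where it was at the start of the episode above 0.02 m).
It also fails if it takes over 58 s, if anything falls off the work surface, if the arm or the gripper's body presses on something with over 40 N, if the wrist force passes 120 N, or if a joint passes its speed limit or range.

## Robot

A 7-joint arm with a two-finger parallel gripper is mounted at the origin on the work surface. World frame = base frame: x ahead of the robot, y to its left, z up, the work surface at z = 0. Lengths are in mm, angles in degrees, forces in N, time in s.
With the tool pointing down it reaches from about 400 to 925 mm from the base axis. Payload 5.6 kg.
Tool frame: the origin (TCP) lies at the very end of the fingers, on their centre line; the grasp point (between the pads) lies 19 mm behind it; x points along the fingers, y is the direction in which the jaws open and shut, and the axes are right-handed (so a half turn about x gives the same grasp; the last joint's range is limited). The gripper opens to 85 mm and grips with 20 to 120 N. Pads are 22 mm wide; open, the fingers measure 114 mm over their backs; the gripper's body (76 mm by 85 mm) begins 54 mm behind the grasp point. The pads swing forward as they close: fully open they stand 13 mm farther back than shut.
Start: joints at [-68.927, 26.786, -0.665, 91.828, 0.344, 61.387, -3.226], TCP at [259.613, 595.911, 231.29] pointing down, gripper open.
Joint ranges: [-144.91, 144.91], [-17.63, 115.5], [-89.93, 88.59], [15.96, 139.68], [-74.01, 254.01], [8.47, 105.57], [-167.45, 167.45]. Speed limits (degrees/s): [147.25, 147.25, 180, 180, 180, 180, 180].

## Interface

Orientations are given as [roll, pitch, yaw] about the fixed x, y, z axes, in that order (R = Rz(yaw) Ry(pitch) Rx(roll)).
In Python, from plant import manip, vision, order, finder gives the robot as it stands.
- The arm moves only by the shell command python3 -m jog 'ROWS'. ROWS is JSON, a list that holds one entry, the list of rows, each a list of 7 numbers: the shift along the tool's x, y, z in m, then the turn, a rotation vector about the tool's x, y, z in degrees, then the finger opening in m, from 0 to 0.0854. In form: [[[tx, ty, tz, ax, ay, az, claw], ...]]. A call has exactly 8 rows; each row is the pose to reach, as a shift and turn from the pose commanded when the call began, along the tool's axes at that moment; what a row does not reach only later rows make up. A row lasts 1/12 s, in which the tool goes at most 41.7 mm and 7.16 degrees, less where a joint would pass 70% of its speed; a pose out of reach is approached as far as the arm can. A call with a gripper value outside its range is refused whole. The fingers move at their own pace and stop on an object; the grip force is fixed at half the most. Time passes only in rows, so rows that repeat a pose let the fingers close, or fill a call up. It gives the time, the measured TCP pose, the force and the opening at its end, in the units of the state.
- manip.get_obs(): the state, without advancing time (a new reading comes with each control period).
- vision.grab_frame(name): name is "scene" or "top"; returns the picture (420x560x3 uint8, blue, green, red); there is no depth.
- vision.get_calibration(name): a dict with "intrinsics" (3x3 intrinsics, pixels), "k1" (the pictures are not rectified: a ray, as slopes to the right and down, at radius r is drawn at 1 + k1 r^2 times it, then the intrinsics apply), "R" (3x3) and "t" (3): a world point X has camera coordinates R X + t. Camera axes: x right, y down, z forward; pixel columns grow to the right and rows downward; lengths in mm; the calibration is good to about 2 mm. A picture is of the moment at which its call begins. get_calibration takes no time and is no camera call.
- order.finish_job(): hands the job in, once; it reports no verdict.
Trained networks look in the newest picture that a camera, given by its name, has taken for a name from the list of things; names that differ only in an ending like _2 or _b are one class to them, and where a whole thing is asked for, a point or a joint stands for the part that bears it (a point fixed in the world has none). Each returns a list of dicts, best first, with "p" (0 to 1); they miss things now and then, are a little off and sometimes report something else, mostly with a low value. They report only what shows in the picture. A call takes as long as a camera call. They do not tell look-alikes from the thing itself.
- finder.search_frame(camera, query): "at" ([x, y, z] in mm, in world coordinates, good to about 4 mm: the middle of the surface that is visible of it).
- finder.trace(camera, query): "region" (420x560 bool, what is visible of it).
- finder.mark_of(camera, query): "at" ([x, y, z] in mm, in world coordinates, good to about 4 mm: a listed point, or the origin of a listed thing).
The state is a dict: "t": time; "joints": joint angles; "dq": joint speeds; "tau": joint torques, N m; "tcp_pos": TCP position; "eef_rot": TCP orientation; "wrist_force": force on the tool from outside, world axes, zero at the start; "ft_torque": the same for the moment, N m; "finger_gap": opening from 0.0 (shut) to 1.0 (fully open).
Only numpy, scipy, OpenCV 4.12 (cv2) and the standard library are available. Lean on these libraries where they do the work, as an engineer would, in place of code of your own. Each camera call takes 0.05 s, during which the arm holds its last target.

## Working session

There is one attempt and no reset: what is moved stays moved. The work goes in short steps, Python scripts to look and compute and a shell command to move; the robot and the scene stay as the last step left them, time stands still between calls to the robot, and variables do not carry over. Pictures are saved under pics/ and viewed, and the job is handed in when it is done.

```bash
mkdir -p pics; ls; python3 - <<'E'
from plant import manip, vision, order, finder
import cv2
print(manip.get_obs())
for c in("scene","top"):
    im=vision.grab_frame(c); cv2.imwrite(f"pics/{c}0.png",im); k=vision.get_calibration(c); print(c,k)
    for q in ("gauge","gauge_grip","gauge_shoe","crest","stud","jar","beaker","carton","brush","pointer_tip","mark_tip"):
        print(q,[(x['at'],round(x['p'],2)) for x in finder.mark_of(c,q)])
E
```

```text
pics
{'t': 0.0, 'joints': array([-68.92687769,  26.83794445,  -0.66441194,  91.88227141,
         0.34330693,  61.38835252,  -3.22688579]), 'dq': array([-0.10387548,  0.01855211,  0.08015907, -0.00070714, -0.03843052,
       -0.00238586,  0.02323281]), 'tau': array([-4.38050702e-04, -5.32381797e+01,  2.11049546e-02, -2.51301849e+01,
        1.14652282e-02,  8.02255439e-03, -4.23151008e-06]), 'tcp_pos': array([259.40332522, 595.35983819, 230.3065678 ]), 'eef_rot': array([ -86.17015514,   89.89340778, -109.71235133]), 'wrist_force': array([-0.14056936, -0.03148332,  0.38124   ]), 'ft_torque': array([ 0.0033035 , -0.00645979,  0.00232988]), 'finger_gap': 0.9999294070675886}
scene {'intrinsics': array([[438.00504856,   0.        , 275.120662  ],
       [  0.        , 438.00504856, 212.3728295 ],
       [  0.        ,   0.        ,   1.        ]]), 'k1': -0.02291237842143833, 'R': array([[-0.84144929,  0.54033395,  0.00152185],
       [ 0.33590512,  0.52529907, -0.78181113],
       [-0.42323852, -0.65734322, -0.62351347]]), 't': array([ 495.55693455, -106.57827918, 1630.97642681])}
gauge 
[... 888 characters left out ...]
-0.0836316 ],
       [ 0.08308011,  0.02474497, -0.99623561]]), 't': array([  -4.18389089,  614.97099974, 1393.52995308])}
gauge [([678.0, 167.4, -0.1], 0.97), ([515.7, 136.7, -1.6], 0.87), ([519.1, 280.3, -4.8], 0.62)]
gauge_grip [([678.3, 164.3, 113.8], 0.92), ([514.4, 138.2, 154.6], 0.91), ([516.4, 285.1, 119.7], 0.61)]
gauge_shoe [([514.9, 136.2, -1.7], 0.76), ([516.3, 279.9, 2.8], 0.6)]
crest [([560.6, -236.7, 47.5], 0.75), ([564.2, -237.0, -2.2], 0.59)]
stud [([566.0, -235.4, -0.4], 0.79)]
jar [([770.8, 25.8, -0.2], 0.53)]
beaker [([680.9, 351.8, 1.2], 0.69)]
carton [([503.3, 430.7, 0.4], 0.78)]
brush [([599.2, -490.8, 1.5], 0.84)]
pointer_tip [([597.1, -493.5, -0.8], 0.6)]
mark_tip []
```

View pics/scene0.png

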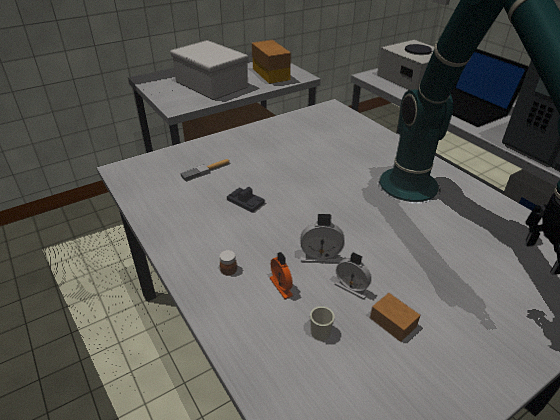

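View pics/top0.png

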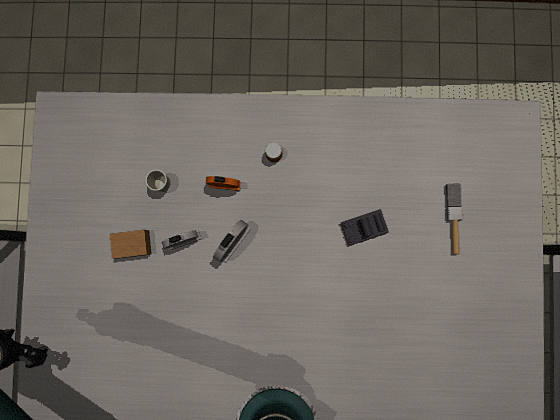

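Candidates are the large grey gauge at scene (322,240) / top (230,242), the small grey one at scene (353,273) / top (182,239) and the orange one at scene (281,275) / top (222,183). By the description I choose the large grey one, at about (515,137). Next I check it in a close crop.

```bash
python3 - <<'E'
import cv2,numpy as np
s=cv2.imread('pics/scene0.png');t=cv2.imread('pics/top0.png')
a=cv2.resize(s[200:275,285:375],(720,600),interpolation=cv2.INTER_CUBIC);cv2.imwrite('pics/c1.png',a)
b=cv2.resize(t[210:275,200:265],(400,400),interpolation=cv2.INTER_CUBIC)
c=cv2.resize(t[195:260,331:396],(400,400),interpolation=cv2.INTER_CUBIC)
cv2.imwrite('pics/c2.png',np.hstack([b,c]))
d=cv2.resize(s[180:215,220:270],(700,490),interpolation=cv2.INTER_CUBIC);cv2.imwrite('pics/c3.png',d)
E
```

```text
(no output)
```

View pics/c1.png

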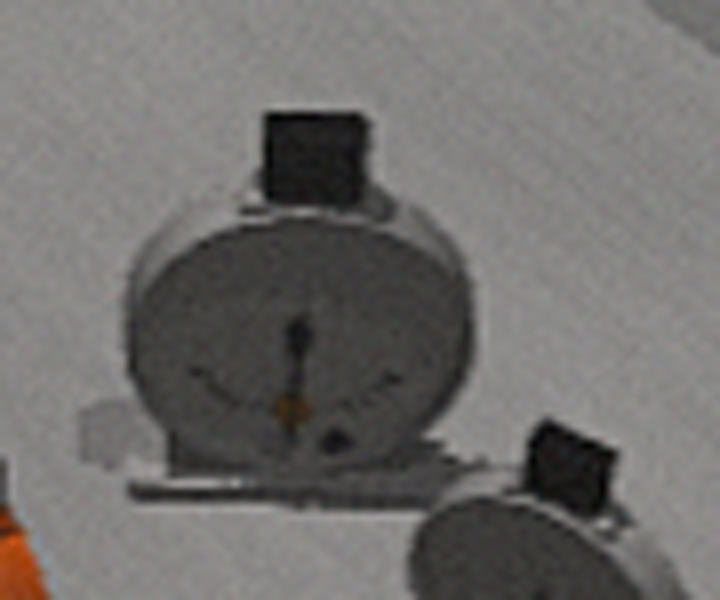

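View pics/c2.png

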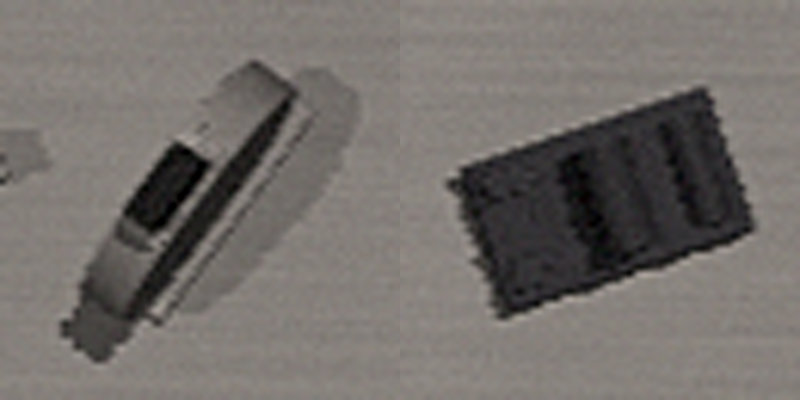

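View pics/c3.png

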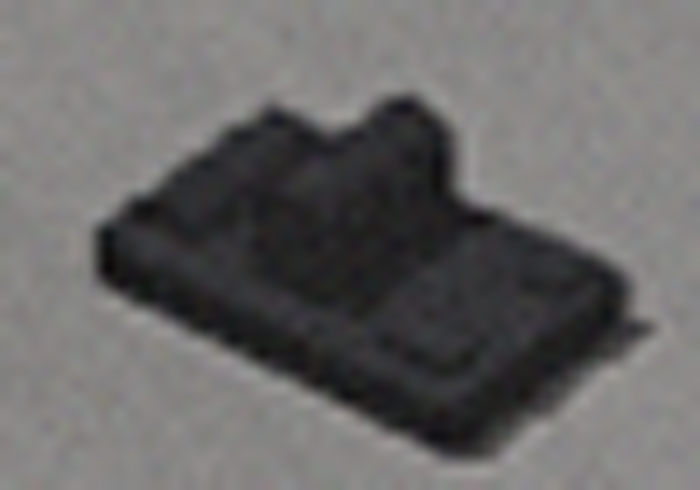

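The crop confirms it: large grey gauge at scene (322,240), mark on its right (+y) side at crop (335,440), pointer straight down. The stud's low hump lies towards world -y. Next I fit the yaws.

```bash
cat > h.py <<'E'
import cv2,numpy as np
from scipy.spatial.transform import Rotation as Ro
from plant import manip, vision, order, finder
def proj(c,P):
    k=vision.get_calibration(c);P=np.atleast_2d(np.asarray(P,float))
    X=P@k['R'].T+k['t'];s=X[:,:2]/X[:,2:];r2=(s**2).sum(1,keepdims=True)
    s=s*(1+k['k1']*r2);K=k['intrinsics']
    return np.c_[s[:,0]*K[0,0]+K[0,2],s[:,1]*K[1,1]+K[1,2]]
def unproj(c,uv,z):
    k=vision.get_calibration(c);K=k['intrinsics'];uv=np.atleast_2d(np.asarray(uv,float))
    d=(uv-K[:2,2])/[K[0,0],K[1,1]];s=d.copy()
    for _ in range(20): s=d/(1+k['k1']*(s**2).sum(1,keepdims=True))
    D=np.c_[s,np.ones(len(s))]@k['R'];C=-k['R'].T@k['t']
    return C+D*((z-C[2])/D[:,2])[:,None]
def gaugewire(pos,R):
    segs=[]
    def box(x0,x1,y0,y1,z0,z1):
        v=[(x,y,z) for x in(x0,x1) for y in(y0,y1) for z in(z0,z1)]
        for i in range(8):
            for j in range(i):
                if sum(a!=b for a,b in zip(v[i],v[j]))==1: segs.append((v[i],v[j]))
    box(-18,18,-60,60,0,10);box(-8,8,-18,18,139,169)
    for x in(-12,12):
        a=np.linspace(0,2*np.pi,49);p=[(x,64*np.sin(t),74-64*np.cos(t)) for t in a]
        segs+=list(zip(p[:-1],p[1:]))
    return [(R@np.array(a)+pos,R@np.array(b)+pos) for a,b in segs]
def studwire(pos,R):
    segs=[]
    def box(x0,x1,y0,y1,z0,z1):
        v=[(x,y,z) for x in(x0,x1) for y in(y0,y1) for z in(z0,z1)]
        for i in range(8):
            for j in range(i):
                if sum(a!=b for a,b in zip(v[i],v[j]))==1: segs.append((v[i],v[j]))
    box(-35,35,-60,60,0,18); segs+=[((-25,0,50),(25,0,50))]
    return [(R@np.array(a)+pos,R@np.array(b)+pos) for a,b in segs]
def draw(im,c,segs,roi,s,col=(0,255,0)):
    x0,y0,x1,y1=roi
    o=cv2.resize(im[y0:y1,x0:x1],None,fx=s,fy=s,interpolation=cv2.INTER_CUBIC)
    for a,b in segs:
        p=(proj(c,[a,b])-[x0,y0]+.5)*s
        cv2.line(o,tuple(int(v) for v in p[0]),tuple(int(v) for v in p[1]),col,1)
    return o
E
python3 - <<'E'
from h import *
t=cv2.imread('pics/top0.png');g=t.max(2)
# stud
for nm,(x0,y0,x1,y1),th,z in(("stud",(331,195,396,260),85,18),("tab",(200,210,265,275),45,169)):
    m=(g[y0:y1,x0:x1]<th).astype(np.uint8)
    n,l,st,ce=cv2.connectedComponentsWithStats(m);i=1+np.argmax(st[1:,4])
    if nm=="tab": 
        print([(st[j,4],ce[j]) for j in range(1,n) if st[j,4]>10]); i=min((j for j in range(1,n) if st[j,4]>20),key=lambda j:np.hypot(*(ce[j]-[28,30])))
    c=np.argwhere(l==i)[:,::-1].astype(np.float32)+[x0,y0]
    W=unproj('top',c,z)[:,:2].astype(np.float32)
    r=cv2.minAreaRect(W);print(nm,len(W),W.mean(0),r)
# shoe edge
e=np.array([(165,320),(310,110)])*65/400+[200,210]-.5
w=unproj('top',e,10);print(w,np.degrees(np.arctan2(*(w[1]-w[0])[[1,0]])))
E
```

```text
stud 1125 [ 564.4644 -232.2956] ((563.8245849609375, -231.83688354492188), (72.03411865234375, 126.13872528076172), 19.69998550415039)
[(np.int32(128), array([33.078125, 34.015625])), (np.int32(96), array([26.6875    , 30.08333333]))]
tab 96 [517.39215 134.51897] ((517.29150390625, 134.5768585205078), (17.324546813964844, 35.790287017822266), 54.881629943847656)
[[459.2586723  153.61844152  10.        ]
 [557.6667431   89.40320577  10.        ]] -33.12606911307712
```

```bash
python3 - <<'E'
from h import *
t=cv2.imread('pics/top0.png');s=cv2.imread('pics/scene0.png')
Rg=Ro.from_euler('z',56,degrees=True).as_matrix();Rs=Ro.from_euler('z',19.7,degrees=True).as_matrix()
g=gaugewire(np.array([516.,136.5,0]),Rg);st=studwire(np.array([564.5,-233.5,0]),Rs)
a=draw(t,'top',g,(200,210,265,275),6);b=draw(t,'top',st,(331,195,396,260),6,(0,0,255))
cv2.imwrite('pics/o1.png',np.hstack([a,b]))
a=draw(s,'scene',g,(285,200,350,275),6);b=draw(s,'scene',st,(215,165,280,240),6,(0,0,255))
cv2.imwrite('pics/o2.png',np.hstack([a,b]))
E
```

```text
(no output)
```

View pics/o1.png

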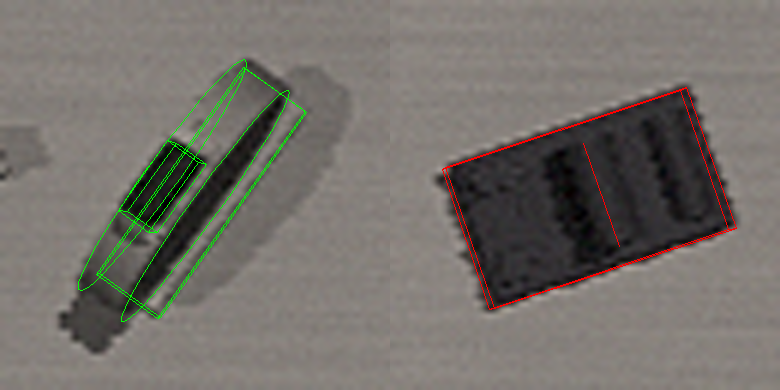

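View pics/o2.png

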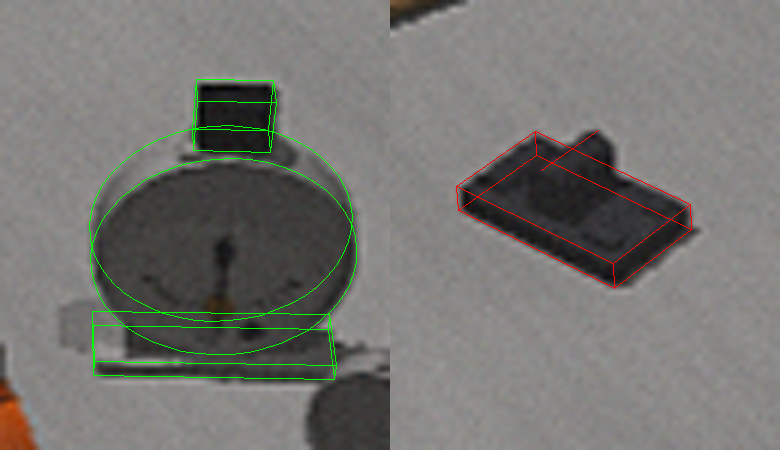

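```bash
cat >> h.py <<'E'
def cur():
    o=manip.get_obs();return o,np.array(o['tcp_pos']),Ro.from_euler('xyz',o['eef_rot'],degrees=True).as_matrix()
def toolR(yaw,tilt=0,flip=False):
    # tool y along gauge x (yaw), tool x down; tilt = gauge +y end down (deg)
    Rg=Ro.from_euler('z',yaw,degrees=True)*Ro.from_euler('x',-tilt,degrees=True)
    M=Rg.as_matrix();s=-1 if flip else 1
    x=-M[:,2];y=s*M[:,0];return np.c_[x,y,np.cross(x,y)]
def plan(pos,R):
    o,p,Rc=cur();d=Rc.T@(np.array(pos)-p)/1000;rv=Ro.from_matrix(Rc.T@R).as_rotvec(degrees=True)
    print('t',round(o['t'],2),'tcp',p.round(1),'F',np.round(o['wrist_force'],1),'gap',round(o['finger_gap'],3),'-> shift',d.round(4),'turn',rv.round(2))
E
python3 - <<'E'
from h import *
_,p,R=cur();print(R.round(3))
for f in(0,1): plan([516,137,205],toolR(56,0,f))
E
```

```text
[[ 0.     0.399  0.917]
 [ 0.     0.917 -0.399]
 [-1.     0.     0.   ]]
t 1.2 tcp [259.6 595.9 231.3] F [ 0.5 -0.3 -0.3] gap 0.999 -> shift [ 0.0263 -0.3183  0.4183] turn [10.46  0.   -0.  ]
t 1.2 tcp [259.6 595.9 231.3] F [ 0.5 -0.3 -0.3] gap 0.999 -> shift [ 0.0263 -0.3183  0.4183] turn [-169.54    0.      0.  ]
```

```bash
python3 -m jog '[[[0.01,-0.159,0.209,5,0,0,0.0854],[0.02,-0.318,0.418,10.5,0,0,0.0854],[0.02,-0.318,0.418,10.5,0,0,0.0854],[0.02,-0.318,0.418,10.5,0,0,0.0854],[0.02,-0.318,0.418,10.5,0,0,0.0854],[0.02,-0.318,0.418,10.5,0,0,0.0854],[0.02,-0.318,0.418,10.5,0,0,0.0854],[0.02,-0.318,0.418,10.5,0,0,0.0854]]]'
python3 - <<'E'
from h import *
plan([516,137,205],toolR(56))
E
```

```text
t: 1.87
tcp_pos: [422.8, 303.3, 218.9]
eef_rot: [79.2, 90.0, 45.2]
wrist_force: [0.3, 1.3, 0.7]
finger_gap: 0.998
t 1.87 tcp [422.8 303.3 218.9] F [0.3 1.3 0.7] gap 0.998 -> shift [ 0.0139 -0.0857  0.1704] turn [-0.03  0.01 -0.05]
```

```bash
python3 -m jog '[[[0.01,-0.043,0.085,0,0,0,0.0854],[0.01,-0.0857,0.17,0,0,0,0.0854],[0.01,-0.0857,0.17,0,0,0,0.0854],[0.01,-0.0857,0.17,0,0,0,0.0854],[0.01,-0.0857,0.17,0,0,0,0.0854],[0.01,-0.0857,0.17,0,0,0,0.0854],[0.01,-0.0857,0.17,0,0,0,0.0854],[0.01,-0.0857,0.17,0,0,0,0.0854]]]'
python3 - <<'E'
from h import *
plan([516,137,142],toolR(56))
E
```

```text
t: 2.53
tcp_pos: [514.6, 140.0, 208.6]
eef_rot: [149.6, 90.0, 115.6]
wrist_force: [0.7, 0.9, -0.8]
finger_gap: 1.0
t 2.53 tcp [514.6 140.  208.6] F [ 0.7  0.9 -0.8] gap 1.0 -> shift [ 0.0666 -0.0017  0.0029] turn [ 0.02 -0.04 -0.02]
```

```bash
python3 -m jog '[[[0.01,-0.0017,0.003,0,0,0,0.0854],[0.025,-0.0017,0.003,0,0,0,0.0854],[0.04,-0.0017,0.003,0,0,0,0.0854],[0.055,-0.0017,0.003,0,0,0,0.0854],[0.065,-0.0017,0.003,0,0,0,0.0854],[0.065,-0.0017,0.003,0,0,0,0.0854],[0.065,-0.0017,0.003,0,0,0,0.0854],[0.065,-0.0017,0.003,0,0,0,0.0854]]]'
python3 - <<'E'
from h import *
plan([516,137,142],toolR(56))
s=vision.grab_frame('scene');t=vision.grab_frame('top')
cv2.imwrite('pics/s1.png',np.hstack([cv2.resize(s[170:270,280:380],(400,400),interpolation=2),cv2.resize(t[200:280,190:270],(400,400),interpolation=2)]))
E
```

```text
t: 3.2
tcp_pos: [516.9, 136.4, 144.1]
eef_rot: [56.0, 89.9, 22.0]
wrist_force: [0.7, -0.1, -0.4]
finger_gap: 0.998
t 3.2 tcp [516.9 136.4 144.1] F [ 0.7 -0.1 -0.4] gap 0.998 -> shift [ 0.0021 -0.     -0.001 ] turn [ 0.01  0.03 -0.05]
```

View pics/s1.png

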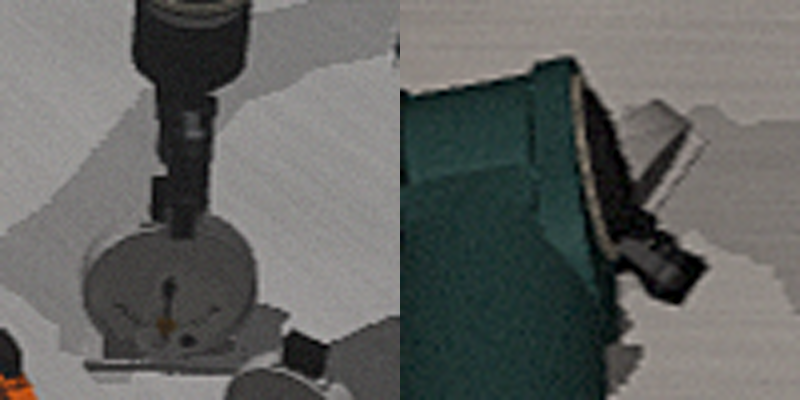

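```bash
python3 - <<'E'
from h import *
_,p,R=cur()
for z in (0,13,25):
  q=p+50*R[:,1]+[0,0,z]; print(q,(proj('scene',q)-[280,170])*4+2, (proj('scene',p+[0,0,z])-[280,170])*4+2)
print((proj('scene',[516,137,169])-[280,170])*4+2)
for dz in(-11,11): print((proj('scene',p+50*R[:,1]+[0,0,13]+dz*R[:,2])-[280,170])*4+2)
E
```

```text
[545.08720942 177.6498225  144.52990731] [[177.82850215 254.91595249]] [[173.27109054 208.06257735]]
[545.08720942 177.6498225  157.52990731] [[179.19608615 240.46909868]] [[174.56292979 193.76563312]]
[545.08720942 177.6498225  169.52990731] [[180.47464561 226.95656451]] [[175.77013918 180.39931601]]
[[177.68968345 180.97257121]]
[[195.46793078 240.74100517]]
[[162.92685243 240.19697529]]
```

```bash
python3 -m jog '[[[0.001,0,0,0,0,0,0.04],[0.001,0,0,0,0,0,0.0],[0.001,0,0,0,0,0,0.0],[0.001,0,0,0,0,0,0.0],[0.001,0,0,0,0,0,0.0],[0.001,0,0,0,0,0,0.0],[0.001,0,0,0,0,0,0.0],[0.001,0,0,0,0,0,0.0]]]'; python3 -c "
from h import *
plan([516,137,142],toolR(56))"
```

```text
t: 3.97
tcp_pos: [516.9, 136.0, 142.9]
eef_rot: [51.7, 89.9, 17.7]
wrist_force: [0.4, 0.3, 2.5]
finger_gap: 0.175
t 3.97 tcp [516.9 136.  142.9] F [0.4 0.3 2.5] gap 0.175 -> shift [ 0.0009  0.0004 -0.0013] turn [-0.04  0.03 -0.04]
```

```bash
python3 -m jog '[[[-0.004,0,0,0,0,0,0],[-0.012,0,0,0,0,0,0],[-0.024,0,0,0,0,0,0],[-0.04,0,0,0,0,0,0],[-0.06,0,0,0,0,0,0],[-0.08,0,0,0,0,0,0],[-0.09,0,0,0,0,0,0],[-0.095,0,0,0,0,0,0]]]'; python3 -c "
from h import *
plan([600,250,450],toolR(50))"
```

```text
t: 4.63
tcp_pos: [517.0, 136.0, 239.2]
eef_rot: [57.0, 89.9, 22.9]
wrist_force: [0.8, 0.1, -3.8]
finger_gap: 0.178
t 4.63 tcp [517.  136.  239.2] F [ 0.8  0.1 -3.8] gap 0.178 -> shift [-0.2105  0.1413  0.0053] turn [ 5.96  0.06 -0.11]
```

Lifted (about 3.8 N of weight on the wrist). Next I bring it nearer the scene camera to measure the mark.

```bash
python3 -m jog '[[[-0.01,0.006,0,0.5,0,0,0],[-0.03,0.02,0,1,0,0,0],[-0.06,0.04,0,2,0,0,0],[-0.095,0.064,0.002,3,0,0,0],[-0.13,0.088,0.004,4,0,0,0],[-0.165,0.11,0.005,5,0,0,0],[-0.19,0.128,0.005,5.5,0,0,0],[-0.205,0.137,0.005,6,0,0,0]]]'
python3 -m jog '[[[-0.003,0.002,0,0,0,0,0],[-0.004,0.003,0,0,0,0,0],[-0.005,0.004,0,0,0,0,0],[-0.005,0.004,0,0,0,0,0],[-0.005,0.004,0,0,0,0,0],[-0.005,0.004,0,0,0,0,0],[-0.005,0.004,0,0,0,0,0],[-0.005,0.004,0,0,0,0,0]]]'
python3 -m jog '[[[0,0,0,0,0,0,0],[0,0,0,0,0,0,0],[0,0,0,0,0,0,0],[0,0,0,0,0,0,0],[0,0,0,0,0,0,0],[0,0,0,0,0,0,0],[0,0,0,0,0,0,0],[0,0,0,0,0,0,0]]]'
python3 -m jog '[[[0,0,0,0,0,0,0],[0,0,0,0,0,0,0],[0,0,0,0,0,0,0],[0,0,0,0,0,0,0],[0,0,0,0,0,0,0],[0,0,0,0,0,0,0],[0,0,0,0,0,0,0],[0,0,0,0,0,0,0]]]'
python3 - <<'E'
from h import *
plan([600,250,450],toolR(50))
s=vision.grab_frame('scene');cv2.imwrite('pics/scene2.png',s)
for q in('mark_tip','pointer_tip','gauge_grip','gauge_shoe'):print(q,[(np.round(x['at'],1),round(x['p'],2)) for x in finder.mark_of('scene',q)])
_,p,R=cur();Rg=np.c_[R[:,1],-np.cross(-R[:,0],R[:,1])*-1,-R[:,0]];print(np.linalg.det(Rg),Rg.round(3))
pos=p-Rg[:,2]*143
c=proj('scene',pos+Rg[:,2]*74)[0];print(c)
x0,y0=int(c[0])-50,int(c[1])-50
roi=(x0,y0,x0+95,y0+95)
a=cv2.resize(s[y0:y0+95,x0:x0+95],None,fx=6,fy=6,interpolation=2)
cv2.imwrite('pics/m1.png',a);cv2.imwrite('pics/m2.png',draw(s,'scene',gaugewire(pos,Rg),roi,6))
E
```

```text
t: 5.3
tcp_pos: [598.5, 250.1, 445.1]
eef_rot: [79.9, 89.8, 40.0]
wrist_force: [-0.4, 0.4, -4.4]
finger_gap: 0.172
t: 5.97
tcp_pos: [599.8, 249.3, 447.4]
eef_rot: [-124.0, 90.0, -164.1]
wrist_force: [-0.5, 0.7, -4.1]
finger_gap: 0.177
t: 6.63
tcp_pos: [599.9, 249.6, 447.6]
eef_rot: [-132.2, 90.0, -172.2]
wrist_force: [0.3, -0.1, -4.2]
finger_gap: 0.173
t: 7.3
tcp_pos: [599.9, 249.7, 447.6]
eef_rot: [65.4, 90.0, 25.4]
wrist_force: [0.9, -1.3, -4.2]
finger_gap: 0.172
t 7.3 tcp [599.9 249.7 447.6] F [ 0.9 -1.3 -4.2] gap 0.172 -> shift [-0.0024  0.0003 -0.0002] turn [-0.04  0.   -0.  ]
mark_tip []
pointer_tip [(array([522.9, 280.3,  18.4]), 0.56), (array([600.5, 257.3, 325.8]), 0.42)]
gauge_grip [(array([603.7, 253.9, 454.9]), 0.95), (array([517.7, 278.8, 123.3]), 0.62), (array([680.4, 168.3, 110.9]), 0.56)]
gauge_shoe [(array([602.7, 251.7, 306.3]), 0.97), (array([514.3, 276.9,   1.7]), 0.88), (array([6.772e+02, 1.701e+02, 6.000e-01]), 0.58)]
0.9999999999999994 [[ 0.643 -0.766 -0.   ]
 [ 0.766  0.643 -0.   ]
 [ 0.    -0.     1.   ]]
[331.68779854 181.04487291]
```

View pics/m1.png

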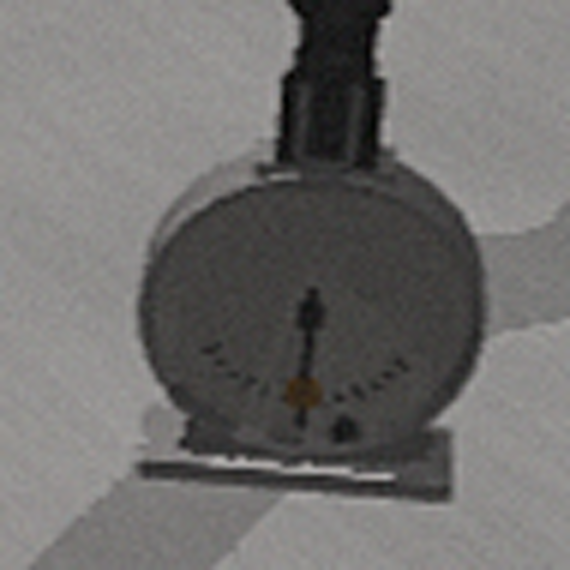

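View pics/m2.png

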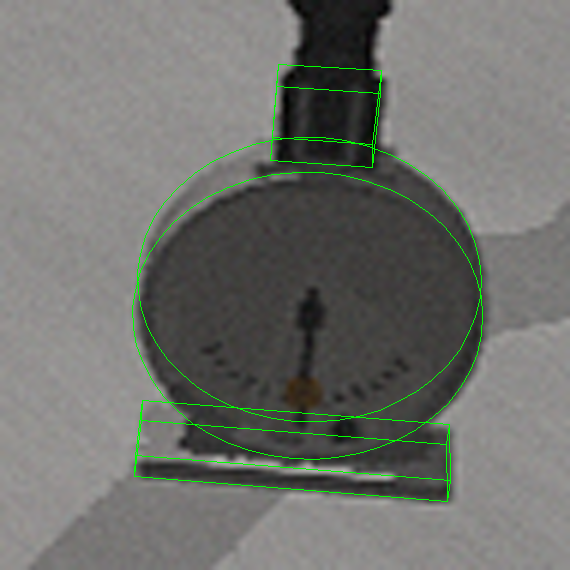

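```bash
cat >> h.py <<'E'
def gpose(h=143,off=0):
    _,p,R=cur();x=R[:,1];z=-R[:,0];Rg=np.c_[x,np.cross(z,x),z];return p-z*h+Rg[:,1]*off,Rg
def rectify(c,im,pos,Rg,xp=6,s=5):
    # front view: image right=+y, down=-z, centre dial centre, +-66mm
    n=int(132*s);yy,zz=np.meshgrid(np.linspace(-66,66,n),np.linspace(66,-66,n))
    P=np.stack([np.full(yy.size,float(xp)),yy.ravel(),74+zz.ravel()],1)@Rg.T+pos
    uv=proj(c,P).astype(np.float32);return cv2.remap(im,uv[:,0].reshape(n,n),uv[:,1].reshape(n,n),cv2.INTER_CUBIC)
E
python3 - <<'E'
from h import *
f=np.mean([vision.grab_frame('scene').astype(float) for _ in range(8)],0)
np.save('pics/avg1.npy',f)
pos,Rg=gpose(143,1.5)
r=rectify('scene',f.astype(np.float32),pos,Rg,6,4.5)
r=np.clip(r*2.2,0,255).astype(np.uint8);n=r.shape[0]
cv2.imwrite('pics/r1.png',r);print(n)
E
```

```text
594
```

View pics/r1.png

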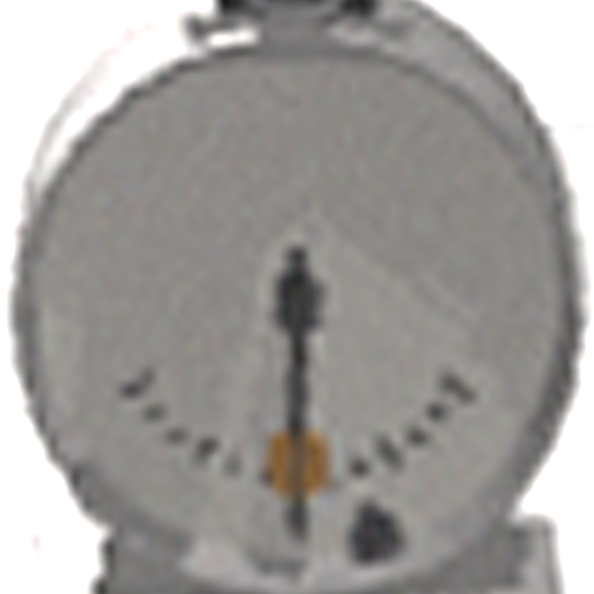

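```bash
python3 - <<'E'
from h import *
f=np.load('pics/avg1.npy');pos,Rg=gpose(143,1.5)
s=10
r=rectify('scene',f.astype(np.float32),pos,Rg,6,s);n=r.shape[0];g=r.mean(2)
# dark pixels of mark area: y 5..30, z -35..-62
c=(n-1)/2
yy,xx=np.mgrid[:n,:n];Y=(xx-c)/c*66;Z=-(yy-c)/c*66
# pointer line: dark centroid per Z row
for z in(-10,-14,-18,-22,-26,-46,-48,-50):
    m=(abs(Z-z)<1)&(abs(Y)<6);w=np.clip(72-g[m],0,None)*1.0;print(z,round((w*Y[m]).sum()/max(w.sum(),1e-6),2),g[m].min().round(),end=' | ')
print()
m=(Y>6)&(Y<28)&(Z<-40)&(Z>-62)
print(np.median(g[m]))
for th in(40,45,50,55):
    k=m&(g<th);print(th,k.sum()/s**2,Y[k].mean(),Z[k].mean(),np.degrees(np.arctan2(Y[k].mean(),-Z[k].mean())),Y[k].min(),Y[k].max(),Z[k].min(),Z[k].max())
o=np.clip(r[int(c+28*s):int(c+64*s),int(c-15*s):int(c+35*s)]*2.5,0,255).astype(np.uint8);cv2.imwrite('pics/r2.png',o)
E
```

```text
-10 -0.17 24.0 | -14 0.13 22.0 | -18 -0.37 31.0 | -22 -0.22 30.0 | -26 -0.63 29.0 | -46 -0.47 32.0 | -48 -0.3 32.0 | -50 -0.25 31.0 | 
66.88728
40 88.2 17.259106826961265 -53.144240380003396 17.99170716489098 12.459438968915846 22.667172100075813 -58.79454131918119 -46.68536770280515
45 103.72 17.289100502987136 -53.13893590576133 18.02263648392221 12.059135708870357 23.167551175132676 -59.09476876421532 -46.18498862774829
50 120.25 17.238735323648136 -53.0516459423207 18.001182628435057 6.054586808188021 23.667930250189535 -59.39499620924943 -40.08036391205459
55 141.39 16.99872193875376 -52.743589063013005 17.86360287563611 6.054586808188021 24.168309325246398 -59.695223654283545 -40.08036391205459
```

View pics/r2.png

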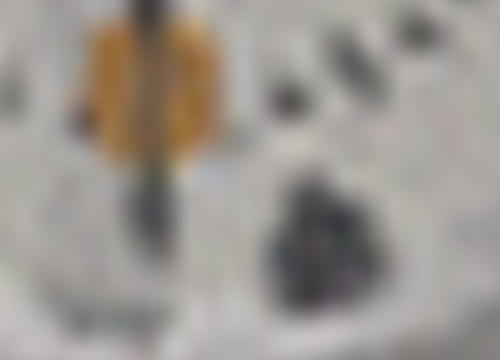

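```bash
python3 - <<'E'
from h import *
k=vision.get_calibration('scene');C=-k['R'].T@k['t'];print(C)
c=np.array([650,330,430.]);v=C-c;v/=np.linalg.norm(v);y=np.cross([0,0,1],v);y/=np.linalg.norm(y);z=np.cross(v,y)
T=np.c_[-z,v,np.cross(-z,v)]
plan(c+69*z,T)
E
```

```text
[1143.07827577  860.33052843  932.85751704]
t 7.95 tcp [599.9 249.6 447.6] F [-0.6  0.2 -4.7] gap 0.173 -> shift [-0.0391  0.0545 -0.0153] turn [ 2.78 -0.87 34.77]
```

```bash
python3 -m jog '[[[-0.004,0.006,-0.002,0.3,0,4,0],[-0.01,0.012,-0.004,0.7,-0.2,9,0],[-0.015,0.02,-0.006,1.1,-0.4,14,0],[-0.02,0.028,-0.008,1.5,-0.5,19,0],[-0.026,0.036,-0.01,1.9,-0.6,24,0],[-0.032,0.044,-0.012,2.3,-0.7,29,0],[-0.036,0.05,-0.014,2.6,-0.8,33,0],[-0.039,0.0545,-0.015,2.8,-0.9,34.8,0]]]'
python3 -m jog '[[[0,0,0,0,0,0,0],[0,0,0,0,0,0,0],[0,0,0,0,0,0,0],[0,0,0,0,0,0,0],[0,0,0,0,0,0,0],[0,0,0,0,0,0,0],[0,0,0,0,0,0,0],[0,0,0,0,0,0,0]]]'
python3 -m jog '[[[0,0,0,0,0,0,0],[0,0,0,0,0,0,0],[0,0,0,0,0,0,0],[0,0,0,0,0,0,0],[0,0,0,0,0,0,0],[0,0,0,0,0,0,0],[0,0,0,0,0,0,0],[0,0,0,0,0,0,0]]]'
python3 - <<'E'
from h import *
f=np.mean([vision.grab_frame('scene').astype(float) for _ in range(8)],0)
np.save('pics/avg2.npy',f)
pos,Rg=gpose(143,1.5);np.savez('pics/p2.npz',pos=pos,Rg=Rg);print(Rg.round(3),manip.get_obs()['wrist_force'])
r=rectify('scene',f.astype(np.float32),pos,Rg,6,4.5)
cv2.imwrite('pics/r3.png',np.clip(r*2.2,0,255).astype(np.uint8))
E
```

```text
t: 8.62
tcp_pos: [622.4, 299.7, 486.3]
eef_rot: [90.0, 55.1, 47.0]
wrist_force: [-0.2, -0.0, -4.8]
finger_gap: 0.17
t: 9.28
tcp_pos: [623.6, 301.1, 486.5]
eef_rot: [90.0, 55.2, 47.0]
wrist_force: [0.7, 0.1, -5.1]
finger_gap: 0.175
t: 9.95
tcp_pos: [623.5, 301.0, 486.6]
eef_rot: [90.0, 55.2, 47.0]
wrist_force: [0.8, -0.6, -5.4]
finger_gap: 0.175
[[ 0.559 -0.732 -0.389]
 [ 0.601  0.681 -0.418]
 [ 0.571 -0.     0.821]] [ 0.15002662  0.02190553 -4.07288498]
```

View pics/r3.png

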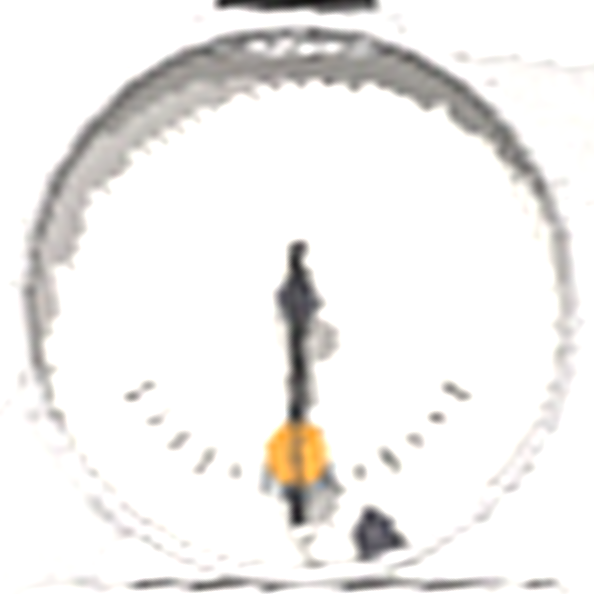

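```bash
python3 - <<'E'
from h import *
f=np.load('pics/avg2.npy');d=np.load('pics/p2.npz');s=12
r=rectify('scene',f.astype(np.float32),d['pos'],d['Rg'],6,s);n=r.shape[0];g=r.mean(2);c=(n-1)/2
yy,xx=np.mgrid[:n,:n];Y=(xx-c)/c*66;Z=-(yy-c)/c*66
m=(Y>8)&(Y<28)&(Z<-43)&(Z>-60)
for th in(50,60,70,80,90):
    k=m&(g<th);k=cv2.connectedComponentsWithStats(k.astype(np.uint8));i=1+np.argmax(k[2][1:,4]);q=k[1]==i
    a=Y[q].mean()+.1;b=Z[q].mean()+1.;tip=np.argmax(Z[q]);rr=np.hypot(Y[q]+.1,Z[q]+1);j=rr<rr.min()+.7
    print(th,q.sum()/s**2,a,b,np.degrees(np.arctan2(a,-b)),'tip',Y[q][j].mean(),Z[q][j].mean(),rr.min(),np.degrees(np.arctan2(Y[q][j].mean()+.1,-Z[q][j].mean()-1)))
o=np.clip(r[int(c+35*s):int(c+64*s),int(c-8*s):int(c+30*s)]*1.3,0,255).astype(np.uint8);cv2.imwrite('pics/r4.png',o)
E
```

```text
50 54.548611111111114 17.66386253851694 -51.96373056661464 18.77427159624234 tip 16.106700462601477 -48.09635765097327 49.39641514588466 18.989258056040654
60 69.51388888888889 17.639127959848114 -52.01914434270721 18.731240674624402 tip 16.037563748979245 -47.79440087515216 49.08093740406944 19.027316895161036
70 79.51388888888889 17.652114359170998 -52.06326664036833 18.729291304704265 tip 15.926236612848726 -47.52370388870118 48.79016272363122 19.007531280506814
80 89.24305555555556 17.648945582767414 -52.09235573497946 18.71643496213889 tip 15.847818556028773 -47.26819228496323 48.529432740084744 19.018156766646495
90 98.95138888888889 17.655012693424375 -52.11337010406068 18.715396860999927 tip 15.738709638970667 -47.04345701379039 48.28795180651233 18.98295048241329
```

View pics/r4.png

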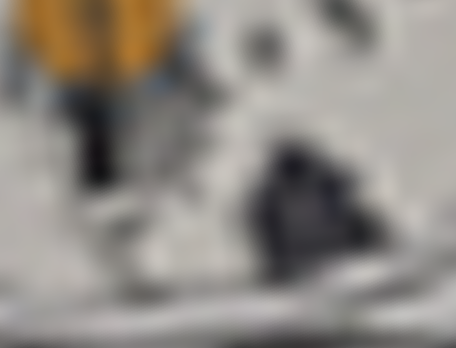

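```bash
cat >> h.py <<'E'
CREST=np.array([564.5,-234,50.]);YAW=19.7
def tgt(up,tilt=0,off=1.4,h=144,roll=True):
    # shoe middle over crest; with tilt, shoe rolls w/o slip on radius-12 bar about its axis
    R=toolR(YAW,tilt);z=-R[:,0];x=R[:,1];y=np.cross(z,x)
    t=np.radians(tilt); n=z
    axis=CREST-[0,0,12]
    contact=axis+12*n            # contact point in world
    # contact moves towards +y end by 12*t along shoe -> shoe mid = contact - 12 t y
    mid=contact-(12*t*y if roll else 0)+np.array([0,0,up])
    return mid+z*h-y*off,R
E
python3 -c "
from h import *
plan([590,0,400],toolR(35))
plan(*tgt(40))"
```

```text
t 10.35 tcp [623.5 301.  486.6] F [ 0.2  0.  -4.1] gap 0.177 -> shift [-0.0677 -0.2492  0.1805] turn [ 11.7   -3.64 -34.68]
t 10.35 tcp [623.5 301.  486.6] F [ 0.2  0.  -4.1] gap 0.177 -> shift [-0.0394 -0.4994  0.3224] turn [ 26.52  -8.29 -34.14]
```

```bash
python3 -m jog '[[[-0.003,-0.01,0.007,0.5,-0.1,-3,0],[-0.01,-0.03,0.022,1.5,-0.4,-8,0],[-0.018,-0.06,0.043,3,-0.9,-14,0],[-0.027,-0.095,0.069,4.5,-1.4,-20,0],[-0.038,-0.13,0.094,6.5,-2,-25,0],[-0.048,-0.165,0.119,8,-2.5,-29,0],[-0.057,-0.2,0.145,10,-3,-32,0],[-0.0677,-0.235,0.17,11.7,-3.64,-34.7,0]]]'
python3 -c "
from h import *
plan(*tgt(60))"
```

```text
t: 11.02
tcp_pos: [592.7, 27.8, 411.5]
eef_rot: [12.9, 89.9, -42.1]
wrist_force: [1.0, -1.1, -5.0]
finger_gap: 0.172
t 11.02 tcp [592.7  27.8 411.5] F [ 1.  -1.1 -5. ] gap 0.172 -> shift [ 0.1577 -0.1735  0.1996] turn [15.26  0.05 -0.02]
```

```bash
python3 -m jog '[[[0.01,-0.017,0.02,1.5,0,0,0],[0.03,-0.037,0.043,3.5,0,0,0],[0.05,-0.06,0.068,5.5,0,0,0],[0.075,-0.085,0.096,8,0,0,0],[0.1,-0.11,0.125,10.5,0,0,0],[0.122,-0.135,0.152,13,0,0,0],[0.138,-0.152,0.172,14.5,0,0,0],[0.145,-0.16,0.183,15.2,0,0,0]]]'
python3 -m jog '[[[0,0,0,0,0,0,0],[0,0,0,0,0,0,0],[0,0,0,0,0,0,0],[0,0,0,0,0,0,0],[0,0,0,0,0,0,0],[0,0,0,0,0,0,0],[0,0,0,0,0,0,0],[0,0,0,0,0,0,0]]]'
python3 -c "
from h import *
plan(*tgt(20))"
```

```text
t: 11.68
tcp_pos: [563.3, -218.8, 264.3]
eef_rot: [-56.7, 89.8, -127.4]
wrist_force: [-0.6, -0.8, -4.9]
finger_gap: 0.179
t: 12.35
tcp_pos: [565.9, -212.6, 266.9]
eef_rot: [57.2, 90.0, -12.9]
wrist_force: [-0.2, 0.1, -4.3]
finger_gap: 0.177
t 12.35 tcp [ 565.9 -212.6  266.9] F [-0.2  0.1 -4.3] gap 0.177 -> shift [ 0.0529 -0.0086  0.0211] turn [ 0.14  0.01 -0.01]
```

```bash
python3 -m jog '[[[0.005,-0.002,0.005,0,0,0,0],[0.012,-0.004,0.01,0,0,0,0],[0.022,-0.006,0.015,0,0,0,0],[0.034,-0.0086,0.021,0,0,0,0],[0.044,-0.0086,0.021,0,0,0,0],[0.05,-0.0086,0.021,0,0,0,0],[0.053,-0.0086,0.021,0,0,0,0],[0.053,-0.0086,0.021,0,0,0,0]]]'
python3 - <<'E'
from h import *
plan(*tgt(0))
s=vision.grab_frame('scene');t=vision.grab_frame('top');cv2.imwrite('pics/s3.png',s)
pos,Rg=gpose(144,1.4);print(pos)
Rs=Ro.from_euler('z',19.7,degrees=True).as_matrix();st=studwire(np.array([564.5,-234,0]),Rs)
a=draw(s,'scene',gaugewire(pos,Rg)+st,(210,140,300,225),6);b=cv2.resize(s[140:225,210:300],None,fx=6,fy=6,interpolation=2)[:,:250]
cv2.imwrite('pics/o3.png',np.hstack([a,b]))
cv2.imwrite('pics/o4.png',np.hstack([draw(t,'top',gaugewire(pos,Rg)+st,(325,190,400,265),5),cv2.resize(t[190:265,325:400],None,fx=5,fy=5,interpolation=2)]))
E
```

```text
t: 13.02
tcp_pos: [564.3, -235.1, 212.4]
eef_rot: [-125.5, 89.9, 164.3]
wrist_force: [-0.2, -0.1, -4.5]
finger_gap: 0.174
t 13.02 tcp [ 564.3 -235.1  212.4] F [-0.2 -0.1 -4.5] gap 0.174 -> shift [0.0184 0.0006 0.0004] turn [ 0.12 -0.08  0.11]
[ 564.54209335 -234.19075074   69.80436258]
```

View pics/o3.png

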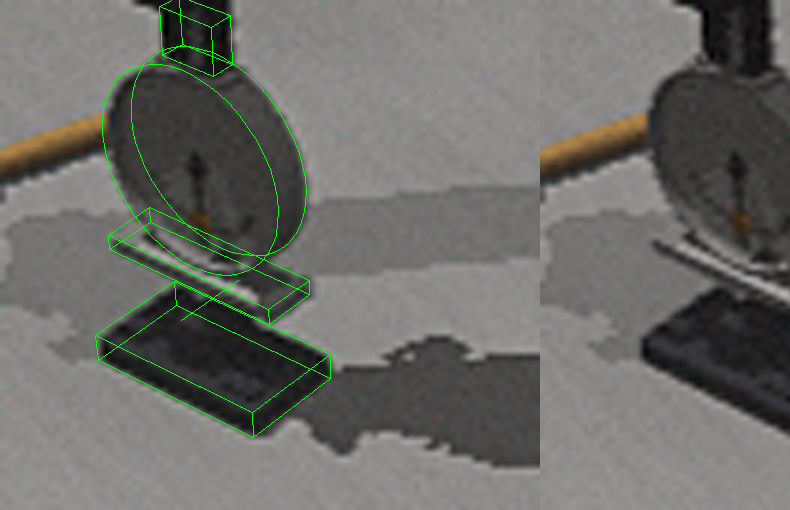

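View pics/o4.png

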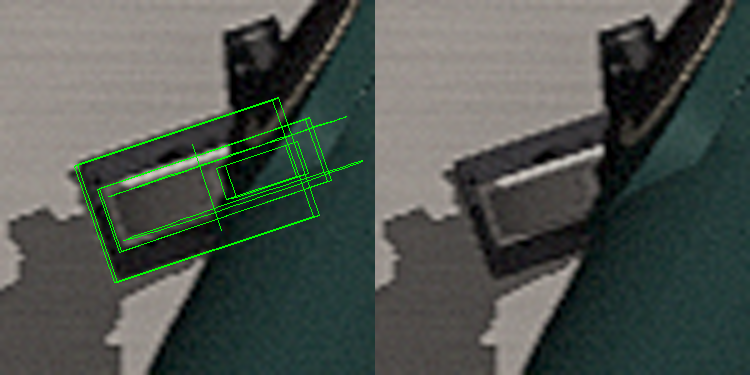

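```bash
python3 -m jog '[[[0.003,0.0005,0,0,0,0,0],[0.006,0.0005,0,0,0,0,0],[0.009,0.0005,0,0,0,0,0],[0.012,0.0005,0,0,0,0,0],[0.014,0.0005,0,0,0,0,0],[0.015,0.0005,0,0,0,0,0],[0.015,0.0005,0,0,0,0,0],[0.015,0.0005,0,0,0,0,0]]]'
python3 -m jog '[[[0.0003,0,0,0,0,0,0],[0.0006,0,0,0,0,0,0],[0.0009,0,0,0,0,0,0],[0.0012,0,0,0,0,0,0],[0.0015,0,0,0,0,0,0],[0.0018,0,0,0,0,0,0],[0.002,0,0,0,0,0,0],[0.002,0,0,0,0,0,0]]]'
python3 -m jog '[[[0.0003,0,0,0,0,0,0],[0.0006,0,0,0,0,0,0],[0.0009,0,0,0,0,0,0],[0.0012,0,0,0,0,0,0],[0.0015,0,0,0,0,0,0],[0.0015,0,0,0,0,0,0],[0.0015,0,0,0,0,0,0],[0.0015,0,0,0,0,0,0]]]'
python3 -c "
from h import *
plan(*tgt(0))"
```

```text
t: 13.78
tcp_pos: [565.1, -235.6, 198.6]
eef_rot: [-80.8, 90.0, -151.1]
wrist_force: [0.4, -0.6, -4.2]
finger_gap: 0.176
t: 14.45
tcp_pos: [565.1, -235.5, 196.6]
eef_rot: [-90.7, 90.0, -160.9]
wrist_force: [0.8, -0.4, -4.6]
finger_gap: 0.174
t: 15.12
tcp_pos: [565.1, -235.5, 195.2]
eef_rot: [-84.5, 90.0, -154.7]
wrist_force: [-0.3, -0.2, -4.6]
finger_gap: 0.178
t 15.12 tcp [ 565.1 -235.5  195.2] F [-0.3 -0.2 -4.6] gap 0.178 -> shift [ 0.0012 -0.0001 -0.0003] turn [0.1  0.   0.02]
```

```bash
python3 -m jog '[[[0.0003,0,0,0,0,0,0],[0.0006,0,0,0,0,0,0],[0.0009,0,0,0,0,0,0],[0.0012,0,0,0,0,0,0],[0.0012,0,0,0,0,0,0],[0.0012,0,0,0,0,0,0],[0.0012,0,0,0,0,0,0],[0.0012,0,0,0,0,0,0]]]'
python3 -m jog '[[[0.0003,0,0,0,0,0,0],[0.0006,0,0,0,0,0,0],[0.0009,0,0,0,0,0,0],[0.0012,0,0,0,0,0,0],[0.0012,0,0,0,0,0,0],[0.0012,0,0,0,0,0,0],[0.0012,0,0,0,0,0,0],[0.0012,0,0,0,0,0,0]]]'

```

```text
t: 15.78
tcp_pos: [565.2, -235.6, 194.0]
eef_rot: [-66.8, 90.0, -137.0]
wrist_force: [-0.1, 0.3, -4.6]
finger_gap: 0.175
t: 16.45
tcp_pos: [565.2, -235.6, 192.9]
eef_rot: [-58.1, 90.0, -128.4]
wrist_force: [-1.1, 0.0, -2.5]
finger_gap: 0.176
```

```bash
python3 -m jog '[[[0.0002,0,0,0,0,0,0],[0.0004,0,0,0,0,0,0],[0.0006,0,0,0,0,0,0],[0.0006,0,0,0,0,0,0],[0.0006,0,0,0,0,0,0],[0.0006,0,0,0,0,0,0],[0.0006,0,0,0,0,0,0],[0.0006,0,0,0,0,0,0]]]'
python3 - <<'E'
from h import *
o=manip.get_obs();print(o['wrist_force'],o['ft_torque'],o['tcp_pos'])
np.save('pics/tcp_contact.npy',o['tcp_pos'])
for q in('gauge_shoe','crest'):
  vision.grab_frame('scene');print(q,[(np.round(x['at'],1),round(x['p'],2)) for x in finder.mark_of('scene',q)])
E
```

```text
t: 17.12
tcp_pos: [565.4, -235.7, 192.8]
eef_rot: [37.1, 90.0, -33.1]
wrist_force: [-1.9, 0.8, 5.9]
finger_gap: 0.177
[-1.93825585  0.7513128   5.85847032] [0.17449532 0.63463663 0.01088571] [ 565.40421833 -235.74345036  192.81427716]
gauge_shoe [(array([ 565.9, -235.1,   51.5]), 0.98), (array([ 6.744e+02,  1.691e+02, -4.000e-01]), 0.69), (array([512.7, 279.8,  -1.2]), 0.6)]
crest [(array([6.784e+02, 3.531e+02, 5.000e-01]), 0.7), (array([ 564.5, -232.8,   52.9]), 0.6)]
```

```bash
cat > rock.py <<'E'
from h import *
import h,sys
p0=np.load('pics/tcp_contact.npy');q,_=tgt(0,0,1.4,143.2);h.CREST=h.CREST+(p0-q)*[1,1,0]
h.CREST[2]+= p0[2]-q[2]
for a in map(float,sys.argv[1:]):
    print(a,end=' ');plan(*tgt(0,a,1.4,143.2))
E
python3 rock.py 2 4 6
```

```text
2.0 t 17.32 tcp [ 565.4 -235.7  192.8] F [-1.4 -0.1  5.1] gap 0.174 -> shift [-0.     0.    -0.005] turn [ 0.1  -1.97 -0.03]
4.0 t 17.32 tcp [ 565.4 -235.7  192.8] F [-1.4 -0.1  5.1] gap 0.174 -> shift [ 0.0002  0.     -0.01  ] turn [ 0.1  -3.97 -0.03]
6.0 t 17.32 tcp [ 565.4 -235.7  192.8] F [-1.4 -0.1  5.1] gap 0.174 -> shift [ 0.0005  0.     -0.0149] turn [ 0.1  -5.97 -0.03]
```

```bash
python3 -m jog '[[[0,0,-0.002,0,-0.8,0,0],[0,0,-0.004,0,-1.6,0,0],[0.0001,0,-0.006,0,-2.4,0,0],[0.0001,0,-0.008,0,-3.2,0,0],[0.0002,0,-0.01,0,-4,0,0],[0.0002,0,-0.01,0,-4,0,0],[0.0002,0,-0.01,0,-4,0,0],[0.0002,0,-0.01,0,-4,0,0]]]'; python3 rock.py 4 7 10
```

```text
t: 17.98
tcp_pos: [562.0, -226.2, 192.5]
eef_rot: [0.4, 86.0, -69.8]
wrist_force: [-1.9, 1.0, 6.6]
finger_gap: 0.173
4.0 t 17.98 tcp [ 562.  -226.2  192.5] F [-1.9  1.   6.6] gap 0.173 -> shift [-0.     -0.0001  0.0002] turn [ 0.1   0.04 -0.04]
7.0 t 17.98 tcp [ 562.  -226.2  192.5] F [-1.9  1.   6.6] gap 0.173 -> shift [ 0.     -0.     -0.0073] turn [ 0.1  -2.96 -0.04]
10.0 t 17.98 tcp [ 562.  -226.2  192.5] F [-1.9  1.   6.6] gap 0.173 -> shift [ 0.0004 -0.     -0.0148] turn [ 0.1  -5.96 -0.04]
```

Tracking is exact and the force is steady, so I continue.

```bash
python3 -m jog '[[[0,0,-0.0025,0,-1,0,0],[0,0,-0.005,0,-2,0,0],[0,0,-0.0075,0,-3,0,0],[0.0002,0,-0.01,0,-4,0,0],[0.0003,0,-0.0125,0,-5,0,0],[0.0004,0,-0.0148,0,-6,0,0],[0.0004,0,-0.0148,0,-6,0,0],[0.0004,0,-0.0148,0,-6,0,0]]]'; python3 rock.py 10 13 16
```

```text
t: 18.65
tcp_pos: [557.0, -212.0, 190.9]
eef_rot: [0.1, 79.9, -70.1]
wrist_force: [-1.4, 1.1, 6.5]
finger_gap: 0.173
10.0 t 18.65 tcp [ 557.  -212.   190.9] F [-1.4  1.1  6.5] gap 0.173 -> shift [-0.0001 -0.0001  0.0004] turn [ 0.14  0.06 -0.04]
13.0 t 18.65 tcp [ 557.  -212.   190.9] F [-1.4  1.1  6.5] gap 0.173 -> shift [-0.0001 -0.0001 -0.0071] turn [ 0.14 -2.94 -0.05]
16.0 t 18.65 tcp [ 557.  -212.   190.9] F [-1.4  1.1  6.5] gap 0.173 -> shift [ 0.0003 -0.     -0.0146] turn [ 0.14 -5.94 -0.05]
```

```bash
python3 -m jog '[[[0,0,-0.0025,0,-1,0,0],[0,0,-0.005,0,-2,0,0],[0,0,-0.0073,0,-3,0,0],[0.0001,0,-0.0098,0,-4,0,0],[0.0002,0,-0.0122,0,-5,0,0],[0.0003,0,-0.0146,0,-6,0,0],[0.0003,0,-0.0146,0,-6,0,0],[0.0003,0,-0.0146,0,-6,0,0]]]'; python3 rock.py 16 19.1
```

```text
t: 19.32
tcp_pos: [552.0, -198.1, 187.9]
eef_rot: [0.0, 74.0, -70.1]
wrist_force: [-3.0, 1.6, 6.2]
finger_gap: 0.171
16.0 t 19.32 tcp [ 552.  -198.1  187.9] F [-3.   1.6  6.2] gap 0.171 -> shift [-0.0001 -0.0001  0.0004] turn [ 0.16  0.05 -0.05]
19.1 t 19.32 tcp [ 552.  -198.1  187.9] F [-3.   1.6  6.2] gap 0.171 -> shift [-0.0002 -0.0001 -0.0074] turn [ 0.16 -3.05 -0.06]
```

```bash
python3 -m jog '[[[0,0,-0.002,0,-0.8,0,0],[0,0,-0.004,0,-1.6,0,0],[0,0,-0.006,0,-2.4,0,0],[0,0,-0.0076,0,-3.05,0,0],[0,0,-0.0076,0,-3.05,0,0],[0,0,-0.0076,0,-3.05,0,0],[0,0,-0.0076,0,-3.05,0,0],[0,0,-0.0076,0,-3.05,0,0]]]'
python3 -m jog '[[[0,0,0,0,0,0,0],[0,0,0,0,0,0,0],[0,0,0,0,0,0,0],[0,0,0,0,0,0,0],[0,0,0,0,0,0,0],[0,0,0,0,0,0,0],[0,0,0,0,0,0,0],[0,0,0,0,0,0,0]]]'
python3 -m jog '[[[0,0,0,0,0,0,0],[0,0,0,0,0,0,0],[0,0,0,0,0,0,0],[0,0,0,0,0,0,0],[0,0,0,0,0,0,0],[0,0,0,0,0,0,0],[0,0,0,0,0,0,0],[0,0,0,0,0,0,0]]]'
python3 -m jog '[[[0,0,0,0,0,0,0],[0,0,0,0,0,0,0],[0,0,0,0,0,0,0],[0,0,0,0,0,0,0],[0,0,0,0,0,0,0],[0,0,0,0,0,0,0],[0,0,0,0,0,0,0],[0,0,0,0,0,0,0]]]'
python3 rock.py 19.1
python3 - <<'E'
from h import *
fs=[vision.grab_frame('scene') for _ in range(12)];f=np.mean(fs,0);np.save('pics/avg3.npy',f);s=fs[-1]
pos,Rg=gpose(143.5,1.4);np.savez('pics/p3.npz',pos=pos,Rg=Rg)
a=draw(f.astype(np.uint8),'scene',gaugewire(pos,Rg),(215,145,300,225),6);b=rectify('scene',f.astype(np.float32),pos,Rg,6,4.5)
cv2.imwrite('pics/o5.png',a);cv2.imwrite('pics/o6.png',np.clip(b*2.3,0,255).astype(np.uint8))
for q in('gauge_shoe','pointer_tip','mark_tip'):
  print(q,[(np.round(x['at'],1),round(x['p'],2)) for x in finder.mark_of('scene',q)])
E
```

```text
t: 19.98
tcp_pos: [549.6, -191.3, 185.8]
eef_rot: [0.1, 70.9, -70.1]
wrist_force: [-3.8, 2.3, 7.1]
finger_gap: 0.175
t: 20.65
tcp_pos: [549.6, -191.3, 185.8]
eef_rot: [0.1, 70.9, -70.1]
wrist_force: [-3.3, 2.6, 7.2]
finger_gap: 0.173
t: 21.32
tcp_pos: [549.6, -191.3, 185.8]
eef_rot: [0.1, 70.9, -70.1]
wrist_force: [-2.8, 2.9, 7.9]
finger_gap: 0.176
t: 21.98
tcp_pos: [549.6, -191.3, 185.9]
eef_rot: [0.1, 70.9, -70.1]
wrist_force: [-2.9, 1.9, 7.7]
finger_gap: 0.175
19.1 t 21.98 tcp [ 549.6 -191.3  185.9] F [-2.9  1.9  7.7] gap 0.175 -> shift [-0.0001 -0.0001  0.0001] turn [ 0.11 -0.02 -0.07]
gauge_shoe [(array([517.7, 280.8,  -1.1]), 0.87), (array([679.1, 169.8,  -1.7]), 0.69), (array([ 564.7, -232.7,   52.3]), 0.63)]
pointer_tip [(array([524.8, 277.6,  19.6]), 0.54), (array([ 557.7, -210. ,   71.5]), 0.42)]
mark_tip []
```

View pics/o5.png

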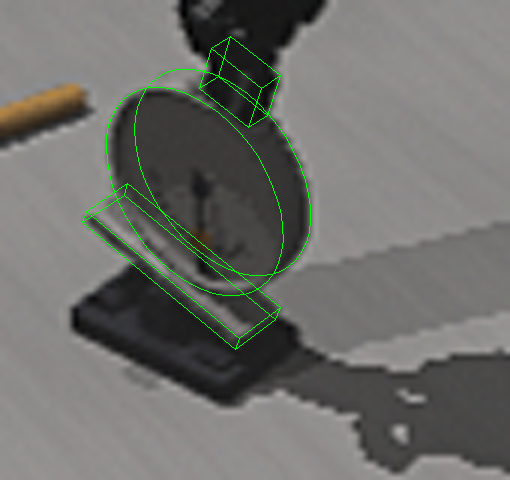

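View pics/o6.png

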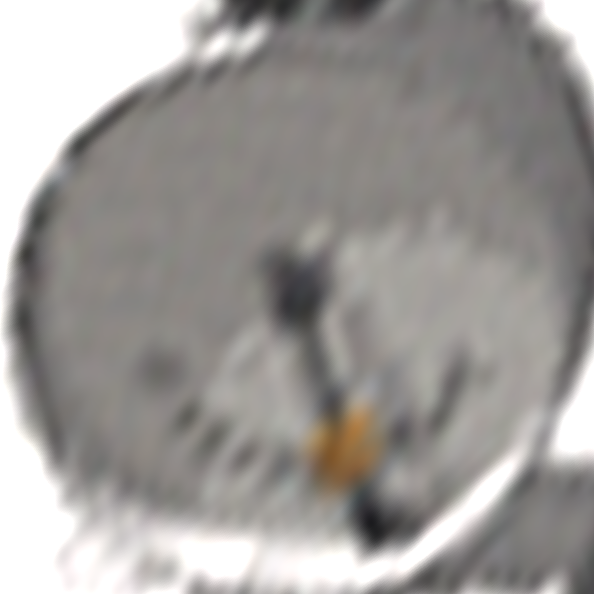

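```bash
python3 - <<'E'
from h import *
o=manip.get_obs();print(o['t'],o['wrist_force'],abs(o['dq']).max())
print(order.finish_job())
E
```

```text
22.7333 [-1.71490651  1.5859425   6.75033113] 0.09198965134124124
the job is handed in; nothing more can be done
None
```

I handed the job in at 22.7 s, with the large grey gauge still gripped, pressing on the crest and rocked 19.1° over. No verdict is reported, so success is not confirmed.

**What I did:**
- I lifted the gauge by its tab and held its dial square to the scene camera to read the mark. It came out at about 19.0° (0.33 rad).
- I stood the gauge level on the crest and let it rest under about 10 N.
- I then rocked it over about the crest in small steps and held it there for 2 s so the pointer could settle.

**Last checks:**
- **Steadiness:** the tool tilt read 19.1° and had not changed over the last 2 s. The wrist force was steady, with roughly 11 N of press on the block.
- **Position on the crest:** the network put the middle of the shoe at (564.7, -232.7, 52.3), about 3 mm from the crest I had fitted at (564.5, -234, 50).
- **Pointer on the mark:** in the averaged picture the pointer's tip merges with the mark tab.

**What did not fully agree:**
- The mark reading ranged from 18.7° (centre of the tab) to 20° (tip read by eye). That spread fits inside the 3 mm (about 3.5°) tolerance.
- In the final oblique view, a line through the pointer's hub and bob passed about 2 mm from the middle of the mark. I put that down to the viewing angle.
- The networks never found the mark's point, so the final gap was judged only from the pictures and the tool's tilt.
- I took no final measurement of the jar, beaker, carton or brush. My planned path stayed clear of them, and I felt no unexpected contact.

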